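# Refit the filter and snap the cover onto a workshop vacuum head

## Task

Put the clean flat filter cassette into the pocket on top of the vacuum's motor head, then set the filter cover over it and push it straight down over the two snap hooks until both sides click and it is held down flat. Push firmly but feel for the clicks and do not force it: the plastic cracks if it is slammed or overpressed. Leave the other things on the bench where they are.

Things in the scene. Friction and masses are not known exactly. Their poses are not given: they have to be found in the camera images.
- vac_head: Motor head of a workshop vacuum, fixed: a round dark grey shell 304 mm across with a box-shaped filter turret, 120 x 200 mm, on top. Its origin is 110 mm straight below the middle of the turret's flat top (the deck), which stands 110 to 125 mm above the bench. x towards the control panel and folded carrying bail (both below the deck), y through the two hooks, z up.
- hook_a (a joint): Snap hook on the deck's +y side, 73 mm from the middle: a springy grey upright strip 18 mm wide (x), 4 mm thick, 36 mm high above the deck. 0 = upright at rest; it bends towards the middle (at most 0.2 rad) and springs back. A passing cover ear bends it by about 0.09 rad; when it clicks it springs back to 0 with its barb over the ear.
- hook_b (a joint): The same hook mirrored at y = -73 mm. The barbs point outwards and stand 5 mm proud of the strips; their flat undersides are 16 mm above the deck, and above them a slope runs in to the tip, which is 12 mm wide and 1.5 mm thick.
- cover: Filter cover, 120 g, black plastic: an open-bottomed hood 76 mm (x) x 120 mm (y) x 36 mm high (inside 70 x 114 x 32) with a grip rib on top and a slotted ear at either end. Origin in the middle of the open underside, z up; it lies upright on the bench. Half a turn makes no difference. Seated, it is centred on the head with its y along the head's y.
- cover_grip (a point): Point in the grip rib, 10 mm below the rib's top and 58 mm above the cover's rim. The rib is 16 mm thick (x), 70 mm long (y) and rises 32 mm from the hood's top. A steady straight push of about 15 to 24 N snaps both sides; past 45 N between cover and head it cracks.
- slot_a (a point): Middle of the slot in the +y ear, on the ear's upper side, 15 mm above the cover's rim. The ear is 4 mm thick, 42 mm wide and reaches out to y = 86 mm; its slot for a hook is 24 mm (x) x 12 mm (y, from 65 to 77 mm). The hook tips enter the slots when the rim is 25 mm above the deck; the ears start to bend the hooks soon after and click when the rim is some 1.5 mm above the deck.
- slot_b (a point): The same in the cover's -y ear. Under the cover's rim a springy black rubber seal round the pocket stands 4 mm proud of the deck; it pushes back with about 2 N per mm and goes flush. Once the hooks have clicked, the seal holds the cover up against the barbs, its rim about 1 mm above the deck: that is home.
- filter: Flat filter cassette, 90 g: a grey frame 52 (x) x 100 (y) x 34 mm high, white pleats on top. Origin in the middle of its underside, z up; it lies upright on the bench. It goes into the pocket in the middle of the deck: 8 mm deep, 58 x 108 mm at the floor, walls flaring to 66 x 114 mm at the deck, long side along the head's y. Seated, it lies on the pocket floor and stands 26 mm out of the deck.
- cartridge: Bystander: a round pleated cartridge filter, 92 mm across and 110 mm high, standing on end (origin under it).
- tape_measure: Bystander: a black and yellow tape measure, 72 x 36 x 66 mm (origin under it).
- screwdriver: Bystander: a screwdriver 200 mm long, lying.
- offcut: Bystander: a wooden offcut 130 x 55 x 22 mm (origin under it).
- screw_jar: Bystander: a glass jar 66 mm across and 85 mm high (origin under it).
- bench_brush: Bystander: a bench brush 260 mm long, lying.
Not all that is in view belongs to the job. What is shaped like the cover but orange is not meant.

How it is judged:
By the outcome, as a careful person would: the job done as asked, in the order asked, and still so for the second after the job is handed in, with the robot touching nothing.
It also fails if it takes over 72 s, if anything falls off the work surface, if the arm or the gripper's body presses on something with over 40 N, if the wrist force passes 120 N, or if a joint passes its speed limit or range.

## Robot

A 6-joint arm with a two-finger parallel gripper is mounted at the origin on the work surface. World frame = base frame: x ahead of the robot, y to its left, z up, the work surface at z = 0. Lengths are in m, angles in degrees, forces in N, time in s.
With the tool pointing down it reaches from about 0.375 to 0.975 m from the base axis. Payload 3.8 kg.
Tool frame: the origin (TCP) lies midway between the tips of the shut fingers; the grasp point (between the pads) lies 19 mm behind it (arm.grip_depth is the z of the grasp point in the tool frame, in m); z points along the fingers, y is the direction in which the jaws open and shut (so a half turn about z gives the same grasp; the last joint's range is limited). The gripper opens to 85 mm and grips with 20 to 120 N. Pads are 22 mm wide; open, the fingers measure 114 mm over their backs; the gripper's body (76 mm by 85 mm) begins 54 mm behind the grasp point. The pads swing forward as they close: fully open they stand 13 mm farther back than shut.
Start: joints at [66.068, 15.12, 91.902, -0, 72.978, -2.114], TCP at [0.251, 0.627, 0.231] pointing down, gripper open.
Joint ranges: [-150.88, 150.88], [-54.13, 125.18], [17.81, 147.31], [-75.09, 255.09], [0, 152.58], [-146.25, 146.25]. Speed limits (degrees/s): [147.25, 147.25, 180, 180, 180, 180].

## Interface

Orientations are given as a 3x3 rotation matrix whose columns are the frame's x, y, z axes.
In Python, from bench import readout, camera, camera_model, workorder, arm gives the robot as it stands. The module is installed in compiled form; this text tells all that it offers.
- The arm moves only by the tool servo_tool, never from a script. Its argument "deltas" is a list of rows, each a list of 6 numbers: the shift along the tool's x, y, z in m, then the turn, a rotation vector about the tool's x, y, z in degrees. A call has 1 to 20 rows; each row is the pose to reach, as a shift and turn from the pose measured when the call began, along the tool's axes at that moment; what a row does not reach only later rows make up. A row lasts 1/12 s, in which the tool goes at most 41.7 mm and 7.16 degrees, less where a joint would pass 70% of its speed; a pose out of reach is approached as far as the arm can. A call with a gripper value outside its range is refused whole. "hand" is the finger opening in m, from 0 to 0.0854, set as the call begins (left out, the last holds). The fingers move at their own pace and stop on an object; the grip force is fixed at half the most. Time passes only in rows, so rows that repeat a pose let the fingers close. It gives the time, the measured TCP pose, the force and the opening at its end, in the units of the state.
- readout.read_state(): the state, without advancing time (a new reading comes with each control period).
- camera(name): name is "scene" or "side" or "wrist"; returns the picture (480x640x3 uint8, red, green, blue); there is no depth.
- camera_model(name): a dict with "fx", "fy", "cx", "cy" (pixels), "position" and "rotation" of the camera in the world. Camera axes: x right, y down, z forward; pixel columns grow to the right and rows downward; lengths in m; the calibration is good to about 2 mm. The wrist camera is an equidistant fisheye: a pixel r from the principal point sees the ray r / f radians off the axis. A picture is of the moment at which its call begins: read the wrist's pose just before it. camera_model takes no time and is no camera call; for the wrist camera it gives the pose at the moment of the call.
- workorder.finish_job(): hands the job in, once; it reports no verdict.
The state is a dict: "time_s": time; "joints": joint angles; "qd": joint speeds; "joint_efforts": joint torques, N m; "tool_pos": TCP position; "ee_rot": TCP orientation; "wrist_force": force on the tool from outside, world axes, zero at the start; "ft_torque": the same for the moment, N m; "opening": opening from 0.0 (shut) to 1.0 (fully open).
Only numpy, scipy, OpenCV 4.12 (cv2) and the standard library are available. Lean on these libraries where they do the work, as an engineer would, in place of code of your own. Each camera call takes 0.05 s, during which the arm holds its last target. There are 200 camera calls.

## Working session

There is one attempt and no reset: what is moved stays moved. The work goes in short steps, Python scripts to look and compute and a tool call to move; the robot and the scene stay as the last step left them, time stands still between calls to the robot, and variables do not carry over. Pictures are saved under pics/ and viewed, about 8 in all and at most 12, crops included, and the job is handed in when it is done.

Besides the shell and the picture viewer there is one more tool, called after "Request:" in YAML: its name, and indented under it one key for each argument. servo_tool: Moves the arm, as the interface text tells. Its arguments: {"type":"object","properties":{"deltas":{"type":"array"},"hand":{"type":"number"}},"required":["deltas"]}

```bash
mkdir -p pics; python3 - <<'E'
from bench import readout,camera,camera_model,arm
import cv2,numpy as np
s=readout.read_state();print({k:np.round(v,3).tolist() for k,v in s.items()},arm.grip_depth)
for n in("scene","side","wrist"):
    m=camera_model(n);print(n,{k:np.round(v,4).tolist() for k,v in m.items() if not isinstance(v,str)})
    cv2.imwrite(f"pics/{n}0.png",camera(n)[:,:,::-1])
E
```

```text
{'time_s': 0.0, 'joints': [66.066, 15.168, 91.981, 0.0, 72.977, -2.114], 'qd': [0.048, 0.077, -0.022, 0.095, -0.033, 0.058], 'joint_efforts': [0.002, -51.51, -36.731, 0.0, 0.013, -0.0], 'tool_pos': [0.251, 0.626, 0.23], 'ee_rot': [[-0.928, 0.372, -0.001], [0.372, 0.928, -0.002], [0.0, -0.002, -1.0]], 'wrist_force': [0.589, 0.296, 0.673], 'ft_torque': [0.06, -0.027, 0.004], 'opening': 1.002} -0.0187
scene {'fx': 553.4395, 'fy': 553.4395, 'cx': 321.5595, 'cy': 227.8792, 'position': [1.6152, -0.0975, 0.8992], 'rotation': [[0.1049, 0.6079, -0.787], [0.9944, -0.0571, 0.0884], [0.0088, -0.7919, -0.6106]]}
side {'fx': 583.765, 'fy': 583.765, 'cx': 319.0199, 'cy': 231.4028, 'position': [-0.1695, -0.7231, 1.1176], 'rotation': [[0.7321, -0.4805, 0.4829], [-0.6812, -0.5165, 0.5188], [0.0001, -0.7088, -0.7054]]}
wrist {'fx': 371.6483, 'fy': 371.6483, 'cx': 319.2036, 'cy': 241.594, 'position': [0.1745, 0.6571, 0.3721], 'rotation': [[0.3708, 0.881, 0.2938], [0.9287, -0.3512, -0.119], [-0.0017, 0.317, -0.9484]]}
```

View pics/scene0.png

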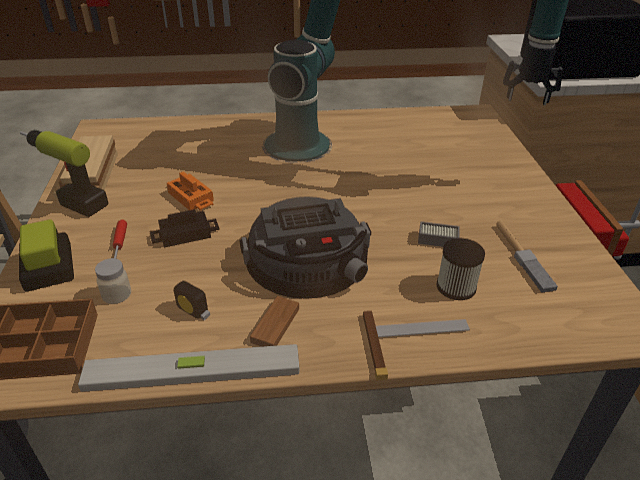

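View pics/side0.png

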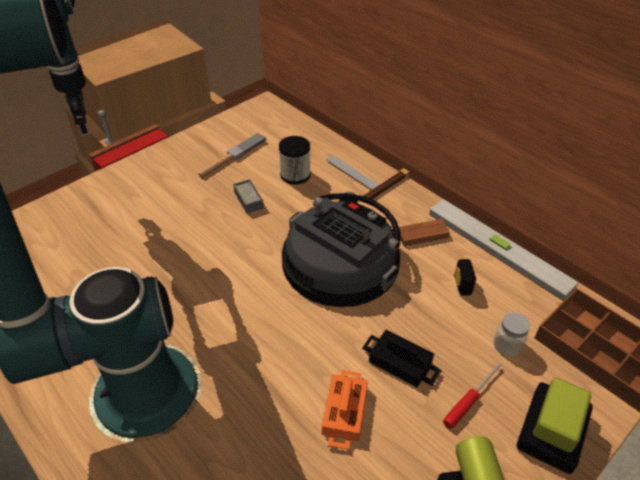

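Candidates: the cover is the black hood at scene (185,228) / side (402,357). The orange decoy is at scene (190,190). The filter is the flat white-pleated block at scene (439,235) / side (248,196), not the round cartridge at (460,268). I'll check these choices in a close crop.

```bash
cat > h.py <<'E'
import numpy as np,cv2
from bench import readout,camera,camera_model
def ray(n,uv,m=None):
    m=m or camera_model(n);u=np.atleast_2d(np.array(uv,float))
    x=(u[:,0]-m['cx'])/m['fx'];y=(u[:,1]-m['cy'])/m['fy']
    if n=='wrist':
        r=np.hypot(x,y)+1e-12;d=np.c_[x/r*np.sin(r),y/r*np.sin(r),np.cos(r)]
    else: d=np.c_[x,y,np.ones(len(x))]
    return np.array(m['position']),d@np.array(m['rotation']).T
def onz(n,uv,z,m=None):
    p,d=ray(n,uv,m);return p+d*((z-p[2])/d[:,2])[:,None]
def proj(n,P,m=None):
    m=m or camera_model(n);c=(np.atleast_2d(P)-np.array(m['position']))@np.array(m['rotation'])
    if n=='wrist':
        q=np.hypot(c[:,0],c[:,1])+1e-12;k=np.arctan2(q,c[:,2])/q
    else:k=1/c[:,2]
    return np.c_[m['cx']+m['fx']*c[:,0]*k,m['cy']+m['fy']*c[:,1]*k]
E
python3 - <<'E'
from h import *
a=cv2.imread('pics/scene0.png');b=cv2.imread('pics/side0.png')
A=cv2.resize(a[170:300,140:480],None,fx=2.35,fy=2.35,interpolation=2)
B=cv2.resize(b[170:395,225:445],None,fx=1.3,fy=1.3,interpolation=2)
c=np.zeros((600,800,3),np.uint8);c[:A.shape[0],:A.shape[1]]=A;c[306:306+B.shape[0],:B.shape[1]]=B
C=cv2.resize(b[325:395,355:445],None,fx=2.6,fy=2.6,interpolation=2);c[310:310+C.shape[0],300:300+C.shape[1]]=C
C=cv2.resize(b[170:220,225:275],None,fx=4,fy=4,interpolation=2);c[310:310+C.shape[0],560:560+C.shape[1]]=C
cv2.imwrite('pics/c1.png',np.clip(c*1.6,0,255).astype(np.uint8))
print('filter',onz('scene',[(439,235)],.03),onz('side',[(246,193)],.034))
print('cover',onz('scene',[(185,225)],.04),onz('side',[(402,355)],.04))
print('deck',onz('scene',[(307,216)],.12),onz('side',[(342,229)],.12))
E
```

```text
filter [[0.55217058 0.32206317 0.03      ]] [[0.52612152 0.32631672 0.034     ]]
cover [[ 0.46319571 -0.31859973  0.04      ]] [[ 0.44172023 -0.32924843  0.04      ]]
deck [[ 0.56176377 -0.01414588  0.12      ]] [[ 0.55997491 -0.02136249  0.12      ]]
```

View pics/c1.png

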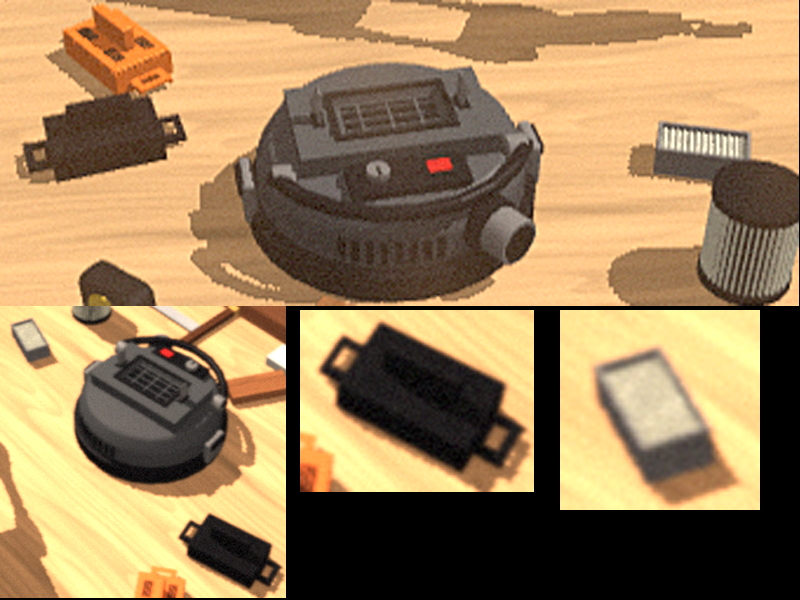

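The crop confirms it: the black hood with a rib and two slotted ears is the cover, and the flat block with white pleats is the filter. The pocket, its grid and the two hooks show on the turret. Next I'll get rough poses from these corners.

```bash
python3 - <<'E'
from h import *
np.set_printoptions(precision=4,suppress=True)
def info(t,P):
    P=np.array(P);e=np.diff(np.r_[P,P[:1]],axis=0)[:,:2]
    print(t,'c',P.mean(0),'len',np.linalg.norm(e,axis=1),'ang',np.degrees(np.arctan2(e[:,1],e[:,0])))
f=np.array([(597,365),(660,348),(713,435),(645,462)],float);f=(f-[560,310])/4+[225,170]
info('filter',onz('side',f,.034))
k=np.array([(382,325),(505,383),(468,468),(340,402)],float);k=(k-[300,310])/2.6+[355,325]
info('cover',onz('side',k,.03))
p=np.array([(318,90),(440,80),(460,130),(333,140)],float)/2.35+[140,170]
info('pocket',onz('scene',p,.118))
print('cartr',onz('scene',[np.array([765,192])/2.35+[140,170]],.11))
print('orange',onz('scene',[np.array([115,45])/2.35+[140,170]],.04))
E
```

```text
filter c [0.5313 0.3223 0.034 ] len [0.0475 0.104  0.0526 0.1115] ang [ -19.4057 -107.5222  168.8044   70.0088]
cover c [ 0.4442 -0.3294  0.03  ] len [0.1148 0.0898 0.1164 0.0878] ang [ -73.8496 -159.996   105.2112   19.0237]
pocket c [ 0.5607 -0.0187  0.118 ] len [0.1273 0.0877 0.1259 0.0862] ang [  92.7602    6.5559  -88.0035 -172.4534]
cartr [[0.714 0.326 0.11 ]]
orange [[ 0.2974 -0.3224  0.04  ]]
```

Request:
servo_tool:
  deltas:
    - [-0.374,-0.176,0.06,0,0,87]
    - [-0.374,-0.176,0.06,0,0,87]
    - [-0.374,-0.176,0.06,0,0,87]
    - [-0.374,-0.176,0.06,0,0,87]
    - [-0.374,-0.176,0.06,0,0,87]
    - [-0.374,-0.176,0.06,0,0,87]
    - [-0.374,-0.176,0.06,0,0,87]
    - [-0.374,-0.176,0.06,0,0,87]
    - [-0.374,-0.176,0.06,0,0,87]
    - [-0.374,-0.176,0.06,0,0,87]
    - [-0.374,-0.176,0.06,0,0,87]
    - [-0.374,-0.176,0.06,0,0,87]
    - [-0.374,-0.176,0.06,0,0,87]
    - [-0.374,-0.176,0.06,0,0,87]
    - [-0.374,-0.176,0.06,0,0,87]
    - [-0.374,-0.176,0.06,0,0,87]

```text
time_s: 1.48
tool_pos: [0.532, 0.3241, 0.1706]
ee_rot: [[0.32, 0.948, -0.001], [0.948, -0.32, -0.002], [-0.002, -0.0, -1.0]]
wrist_force: [-0.2, -0.2, -0.0]
opening: 1.002
```

```bash
python3 - <<'E'
from h import *
np.set_printoptions(precision=4,suppress=True)
s=readout.read_state();print(s['time_s'],s['tool_pos'],np.array(s['ee_rot']))
cv2.imwrite('pics/w1.png',camera('wrist')[:,:,::-1])
print(proj('wrist',[[.533,.324,.034],s['tool_pos']]))
E
```

```text
1.4833 [0.532  0.3241 0.1706] [[ 0.3196  0.9476 -0.0006]
 [ 0.9476 -0.3196 -0.0016]
 [-0.0017 -0.0001 -1.    ]]
[[321.2906 227.6111]
 [320.6859 316.2342]]
```

View pics/w1.png

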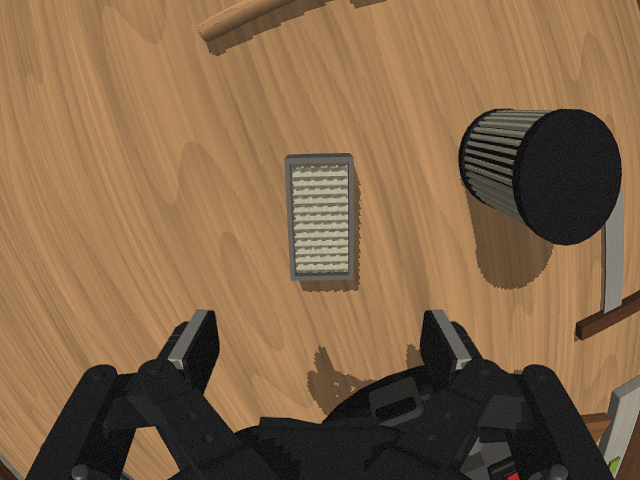

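The wrist view shows the filter clear of everything, its top face at about (290..354, 163..280). The cartridge is well to the right, at (570,175).

```bash
python3 - <<'E'
from h import *
np.set_printoptions(precision=4,suppress=True)
im=cv2.imread('pics/w1.png');m=camera_model('wrist')
roi=im[150:290,275:365].astype(int);hsv=cv2.cvtColor(im,cv2.COLOR_BGR2HSV)[150:290,275:365]
def rect(mask,z):
    mask=cv2.morphologyEx(mask.astype(np.uint8),cv2.MORPH_CLOSE,np.ones((7,7)))
    c=max(cv2.findContours(mask,0,1)[0],key=cv2.contourArea)[:,0]+[275,150]
    P=onz('wrist',c,z,m);r=cv2.minAreaRect((P[:,:2]*1000).astype(np.float32));print(r,cv2.boundingRect(c))
    return r
rect((hsv[...,2]>140)&(hsv[...,1]<75),.034)
rect(hsv[...,1]<75,.034)
s=readout.read_state();print(np.array(s['tool_pos']))
E
```

```text
((534.1173095703125, 329.8001708984375), (86.14443969726562, 41.817501068115234), 72.5976791381836) (292, 165, 56, 107)
((534.5203247070312, 331.6217041015625), (104.84768676757812, 51.66117858886719), 72.87957763671875) (285, 150, 69, 131)
[0.532  0.3242 0.1706]
```

Request:
servo_tool:
  deltas:
    - [0.006,0,0.04,0,0,-1.3]
    - [0.006,0,0.08,0,0,-1.3]
    - [0.006,0,0.11,0,0,-1.3]
    - [0.006,0,0.135,0,0,-1.3]
    - [0.006,0,0.15,0,0,-1.3]
    - [0.006,0,0.16,0,0,-1.3]
    - [0.006,0,0.16,0,0,-1.3]

```text
time_s: 2.12
tool_pos: [0.5317, 0.329, 0.0079]
ee_rot: [[0.297, 0.955, -0.005], [0.955, -0.297, -0.004], [-0.005, -0.003, -1.0]]
wrist_force: [0.0, -0.1, -0.4]
opening: 0.995
```

Request:
servo_tool:
  deltas:
    - [0,0,0,0,0,0]
    - [0,0,0,0,0,0]
    - [0,0,0,0,0,0]
    - [0,0,0,0,0,0]
    - [0,0,0,0,0,0]
    - [0,0,0,0,0,0]
    - [0,0,0,0,0,0]
    - [0,0,0,0,0,0]
  hand: 0.045

```text
time_s: 2.78
tool_pos: [0.5332, 0.3299, 0.01]
ee_rot: [[0.297, 0.955, -0.002], [0.955, -0.297, -0.002], [-0.002, -0.001, -1.0]]
wrist_force: [-0.5, 0.1, 6.8]
opening: 0.594
```

Request:
servo_tool:
  deltas:
    - [0,0,-0.02,0,0,0]
    - [0,0,-0.06,0,0,0]
    - [0,0,-0.1,0,0,0]
    - [-0.02,0.01,-0.14,0,0,-3]
    - [-0.05,0.02,-0.17,0,0,-6]
    - [-0.08,0.03,-0.19,0,0,-9]
    - [-0.11,0.045,-0.21,0,0,-12]
    - [-0.145,0.06,-0.23,0,0,-15]
    - [-0.18,0.07,-0.25,0,0,-18]
    - [-0.215,0.085,-0.27,0,0,-20]
    - [-0.25,0.1,-0.28,0,0,-21.8]
    - [-0.285,0.11,-0.29,0,0,-21.8]
    - [-0.32,0.124,-0.29,0,0,-21.8]
    - [-0.35,0.135,-0.29,0,0,-21.8]
    - [-0.374,0.145,-0.29,0,0,-21.8]
    - [-0.374,0.145,-0.29,0,0,-21.8]
    - [-0.374,0.145,-0.29,0,0,-21.8]
    - [-0.374,0.145,-0.29,0,0,-21.8]

```text
time_s: 4.28
tool_pos: [0.5607, -0.0694, 0.3004]
ee_rot: [[-0.078, 0.997, -0.002], [0.997, 0.078, -0.001], [-0.001, -0.002, -1.0]]
wrist_force: [0.6, 0.4, -0.7]
opening: 0.589
```

```bash
python3 - <<'E'
from h import *
np.set_printoptions(precision=4,suppress=True)
s=readout.read_state();print(s['time_s'],s['tool_pos'],np.array(s['ee_rot']),s['opening'],s['wrist_force'])
import json;m=camera_model('wrist');json.dump({k:np.array(v).tolist() for k,v in m.items() if k in('fx','fy','cx','cy','position','rotation')},open('m2.json','w'))
im=camera('wrist')[:,:,::-1];cv2.imwrite('pics/w2.png',im)
cv2.imwrite('pics/w2v.png',np.clip(im*1.8,0,255).astype(np.uint8))
E
```

```text
4.2833 [ 0.5607 -0.0694  0.3004] [[-0.0784  0.9969 -0.0022]
 [ 0.9969  0.0784 -0.0014]
 [-0.0012 -0.0023 -1.    ]] 0.5893785347572364 [ 0.5802  0.3524 -0.7286]
```

View pics/w2v.png

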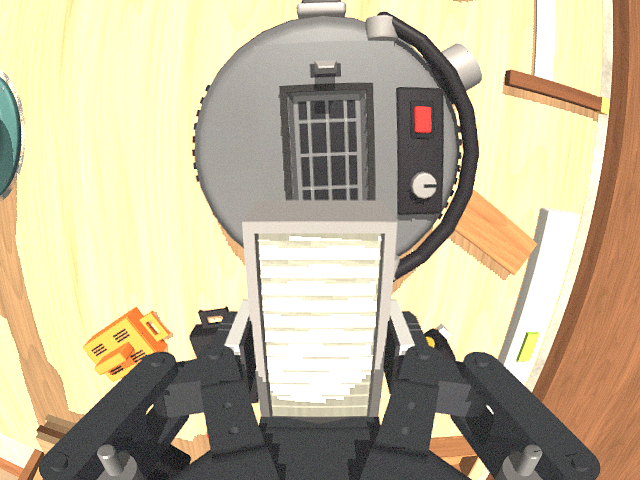

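The filter is held squarely. The pocket shows at (282..375, 85..200+) with hook_a at (325,68), but the filter hides the near half. I'll back off for a full view.

Request:
servo_tool:
  deltas:
    - [-0.03,0,-0.01,0,0,0]
    - [-0.06,0,-0.02,0,0,0]
    - [-0.09,0,-0.03,0,0,0]
    - [-0.09,0,-0.03,0,0,0]
    - [-0.09,0,-0.03,0,0,0]
    - [-0.09,0,-0.03,0,0,0]

```text
time_s: 4.83
tool_pos: [0.568, -0.1572, 0.3302]
ee_rot: [[-0.08, 0.997, -0.003], [0.997, 0.08, -0.0], [-0.0, -0.003, -1.0]]
wrist_force: [-0.0, -0.2, -1.3]
opening: 0.596
```

```bash
python3 - <<'E'
from h import *
np.set_printoptions(precision=4,suppress=True)
s=readout.read_state();print(s['time_s'],s['tool_pos'],np.array(s['ee_rot']),s['opening'],s['wrist_force'])
import json;m=camera_model('wrist');json.dump({k:np.array(v).tolist() for k,v in m.items() if k in('fx','fy','cx','cy','position','rotation')},open('m3.json','w'))
im=np.mean([camera('wrist')[:,:,::-1] for _ in range(3)],0);cv2.imwrite('pics/w3.png',im)
y0,x0=10,215
c=cv2.resize(np.clip(im[y0:y0+220,x0:x0+220]*2.2,0,255).astype(np.uint8),(600,600),interpolation=2);cv2.imwrite('pics/w3v.png',c)
E
```

```text
4.8333 [ 0.568  -0.1572  0.3302] [[-0.0804  0.9968 -0.0027]
 [ 0.9968  0.0804 -0.0004]
 [-0.0002 -0.0028 -1.    ]] 0.5962652016611634 [-0.0176 -0.1976 -1.3246][ WARN:0@2.957] global loadsave.cpp:1063 imwrite_ Unsupported depth image for selected encoder is fallbacked to CV_8U.
```

View pics/w3v.png

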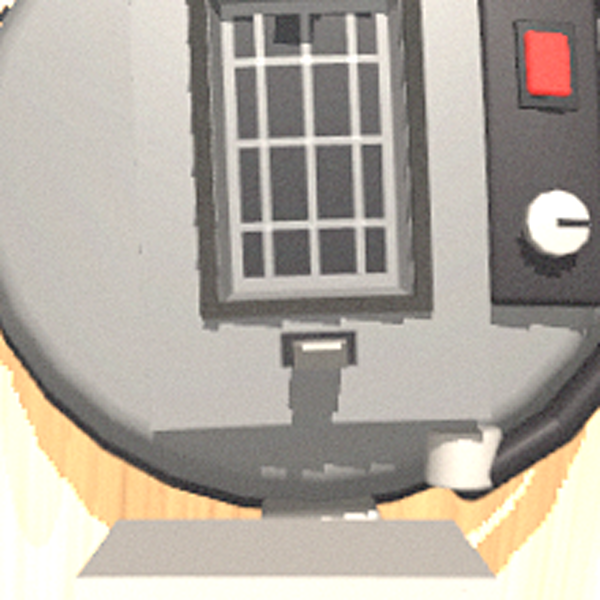

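The full view shows the dark seal ring round the pocket, hook_b at crop (320,348) and the far end above the crop. I'll mask the ring and fit it.

```bash
python3 - <<'E'
from h import *
import json
np.set_printoptions(precision=4,suppress=True)
im=cv2.imread('pics/w3.png');m=json.load(open('m3.json'));g=cv2.GaussianBlur(cv2.cvtColor(im,6),(3,3),0)
print('rowprofile y=60',g[60,270:385:3]);print('col x=300',g[0:150:3,300]); print('col 332',g[0:150:3,332])
mk=(g<48).astype(np.uint8);mk=cv2.morphologyEx(mk,cv2.MORPH_CLOSE,np.ones((3,3)))
for c in cv2.findContours(mk,0,1)[0]:
    if cv2.contourArea(c)>60:
        b=cv2.boundingRect(c)
        if b[0]>270 and b[0]+b[2]<400 and b[1]<150:
            for z in (.114,.124):
                r=cv2.minAreaRect((onz('wrist',c[:,0],z,m)[:,:2]*1000).astype(np.float32));print(b,z,np.round(np.r_[r[0],r[1],r[2]],1))
cv2.imwrite('pics/w3c.png',cv2.resize(np.clip(np.hstack([im[0:150,270:400]*2.2,cv2.cvtColor(mk[0:150,270:400]*255,8)]),0,255).astype(np.uint8),None,fx=3,fy=3,interpolation=0))
E
```

```text
rowprofile y=60 [ 95  96  96  96  97  77  41  44  59  71  96  60  59  75  92  69  72  74
  76  98  91  83  86  89  89 109  91  90  93  97  62  63  42  43  87  97
  96  96  97]
col x=300 [ 42  43  40  45  61  57  68  81  83  85  88 102  90  94  95  95  97  97
  97  96  96  97  97  97  96  95  95  95  95  93  92  91  89  88  87  84
  82  79  78  75  57  44  50  83  89  89  89  89  88  88]
col 332 [28 27 46 49 63 46 56 57 56 55 83 73 52 52 52 52 50 50 49 47 82 63 46 45
 44 45 45 45 46 47 70 77 52 56 58 59 62 86 90 78 44 43 56 85 46 86 81 59
 60 57]
(284, 0, 89, 127) 0.114 [563.8 -14.2  79.4 126.6   7. ]
(284, 0, 89, 127) 0.124 [563.8 -15.9  77.2 123.    7. ]
```

View pics/w3c.png

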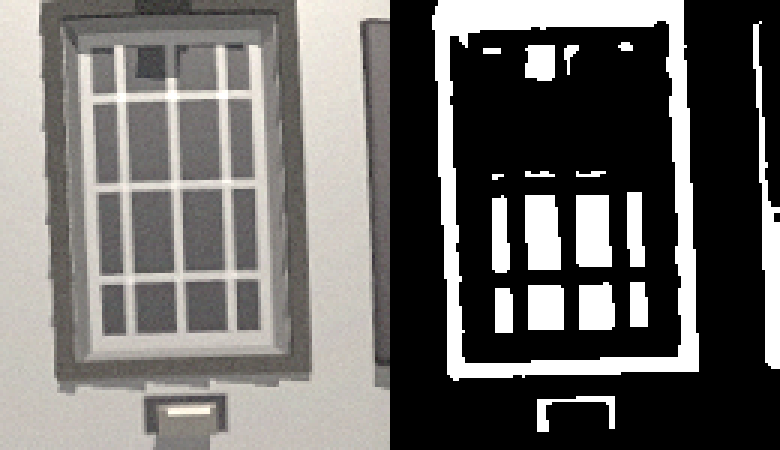

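```bash
python3 - <<'E'
from h import *
import json
np.set_printoptions(precision=4,suppress=True)
im3=cv2.imread('pics/w3.png');m3=json.load(open('m3.json'));im2=cv2.imread('pics/w2.png');m2=json.load(open('m2.json'))
g3=cv2.cvtColor(im3,6);g2=cv2.cvtColor(im2,6)
print(g3[130:146,318:348:2]);print(g2[58:80,308:344:2])
def cen(g,x,y,t):
    s=g[y-6:y+7,x-12:x+13]>t;v,u=np.nonzero(s);print(s.sum(),u.min()+x-12,u.max()+x-12,v.min()+y-6,v.max()+y-6);return (u.mean()+x-12,v.mean()+y-6)
b=cen(g3,333,137,105);a=cen(g2,326,66,105);print(a,b)
for z in(.146,.15,.154,.158,.162):
    A=onz('wrist',[a],z,m2)[0];B=onz('wrist',[b],z,m3)[0];d=A-B
    print(z,A,B,np.linalg.norm(d),(A+B)/2,np.degrees(np.arctan2(d[1],d[0])))
E
```

```text
[[ 81  91  93  93  91  92  91  89  91  90  88  86  84  84  88]
 [ 82  81  78  77  79  72  72  70  70  70  69  62  65  59  86]
 [ 58  49  48  46  49  44  42  38  35  33  38  33  35  32  86]
 [ 43  36  39  35  33  37  32  36  38  38  35  38  39  33  87]
 [ 45  38  44  45  47  53  58  55  59  59  63  64  42  35  85]
 [ 49  38  55  70  77  83  87  86  90  90  95  83  44  36  86]
 [ 52  39  57  72 106 112 113 113 114 115 120  65  45  32  83]
 [ 52  42  51  59 117 118 114 112 113 114 113  67  47  37  85]
 [ 52  42  48  58  88  84  80  78  71  72  66  59  49  37  83]
 [ 53  34  45  60  57  61  60  58  60  58  58  60  47  38  83]
 [ 54  38  43  60  60  59  61  58  59  61  61  60  49  38  83]
 [ 56  38  41  61  60  59  60  58  61  59  63  60  49  35  81]
 [ 59  38  41  60  59  60  62  59  58  62  62  61  50  39  80]
 [ 60  38  37  59  59  61  58  61  58  62  59  59  55  52  80]
 [ 71  59  46  59  61  61  57  60  60  60  63  64  72  83  84]
 [ 88  87  56  58  60  59  60  57  58  61  56  84  88  91  88]]
[[100 101 107 103 102 102 104 102 101 104 101 104 103 102 101 100 101 106]
 [104 102 100 10
[... 1589 characters left out ...]
5 60 67
(np.float64(325.5483870967742), np.float64(63.54032258064517)) (np.float64(332.5), np.float64(136.5))
0.146 [0.5547 0.0593 0.146 ] [ 0.573  -0.0873  0.146 ] 0.14773042223932095 [ 0.5638 -0.014   0.146 ] 97.09497002042195
0.15 [0.5547 0.0587 0.15  ] [ 0.5728 -0.0871  0.15  ] 0.14694216297872517 [ 0.5638 -0.0142  0.15  ] 97.07993207071341
0.154 [0.5547 0.058  0.154 ] [ 0.5727 -0.087   0.154 ] 0.1461539139495968 [ 0.5637 -0.0145  0.154 ] 97.06473191219166
0.158 [0.5547 0.0574 0.158 ] [ 0.5725 -0.0869  0.158 ] 0.14536567531837682 [ 0.5636 -0.0147  0.158 ] 97.0493669082698
0.162 [0.5547 0.0568 0.162 ] [ 0.5724 -0.0867  0.162 ] 0.1445774472551341 [ 0.5635 -0.015   0.162 ] 97.03383436495645
```

Request:
servo_tool:
  deltas:
    - [0.035,0.002,0.01,0,0,-1]
    - [0.07,0.004,0.03,0,0,-2]
    - [0.105,0.005,0.06,0,0,-2.4]
    - [0.13,0.007,0.09,0,0,-2.4]
    - [0.1416,0.0072,0.12,0,0,-2.4]
    - [0.1416,0.0072,0.14,0,0,-2.4]
    - [0.1416,0.0072,0.16,0,0,-2.4]
    - [0.1416,0.0072,0.165,0,0,-2.4]
    - [0.1416,0.0072,0.165,0,0,-2.4]
    - [0.1416,0.0072,0.165,0,0,-2.4]
    - [0.1416,0.0072,0.165,0,0,-2.4]
    - [0.1416,0.0072,0.165,0,0,-2.4]

```text
time_s: 5.98
tool_pos: [0.5642, -0.0155, 0.1668]
ee_rot: [[-0.123, 0.992, 0.0], [0.992, 0.123, -0.001], [-0.001, -0.0, -1.0]]
wrist_force: [1.0, -0.1, -0.7]
opening: 0.599
```

```bash
python3 - <<'E'
from h import *
np.set_printoptions(precision=4,suppress=True)
s=readout.read_state();R=np.array(s['ee_rot']);p=np.array(s['tool_pos']);print(s['time_s'],p,np.degrees(np.arctan2(R[1,0],R[0,0])),R[:,2],s['wrist_force'])
print('tool delta',R.T@(np.array([.5638,-.0155,p[2]])-p))
cv2.imwrite('pics/s4.png',camera('scene')[:,:,::-1]);cv2.imwrite('pics/d4.png',camera('side')[:,:,::-1])
# expected filter underside corners
a=np.radians(97.05);Y=np.array([np.cos(a),np.sin(a),0]);X=np.array([Y[1],-Y[0],0])
for n,f in(('scene','s4'),('side','d4')):
    im=cv2.imread(f'pics/{f}.png');q=proj(n,[[.5638,-.0155,.14]])[0].astype(int)
    im=np.clip(im[q[1]-70:q[1]+70,q[0]-90:q[0]+90]*1.8,0,255).astype(np.uint8);print(q)
    cv2.imwrite(f'pics/{f}v.png',cv2.resize(im,None,fx=2.2,fy=2.2,interpolation=2))
A=np.hstack([cv2.imread('pics/s4v.png'),cv2.imread('pics/d4v.png')]);cv2.imwrite('pics/v4.png',A)
E
```

```text
5.9833 [ 0.5642 -0.0155  0.1668] 97.05061797527809 [ 0.0001 -0.0009 -1.    ] [ 0.9505 -0.1467 -0.7195]
tool delta [ 0.0001 -0.0004 -0.    ]
[306 209]
[341 221]
```

View pics/v4.png

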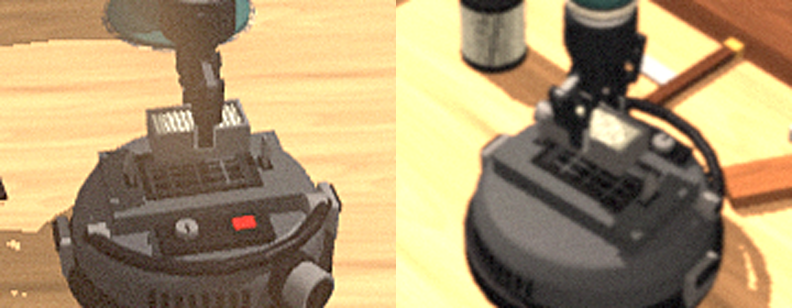

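The filter hangs centred above the pocket and square with it in both views. Lowering.

Request:
servo_tool:
  deltas:
    - [0,-0.0004,0.01,0,0,0]
    - [0,-0.0004,0.02,0,0,0]
    - [0,-0.0004,0.03,0,0,0]
    - [0,-0.0004,0.035,0,0,0]
    - [0,-0.0004,0.037,0,0,0]
    - [0,-0.0004,0.039,0,0,0]
    - [0,-0.0004,0.039,0,0,0]

```text
time_s: 6.67
tool_pos: [0.5631, -0.0156, 0.1267]
ee_rot: [[-0.123, 0.992, -0.002], [0.992, 0.123, -0.001], [-0.001, -0.002, -1.0]]
wrist_force: [0.4, -0.5, -0.6]
opening: 0.592
```

Request:
servo_tool:
  deltas:
    - [0,0,0.001,0,0,0]
    - [0,0,0.002,0,0,0]
    - [0,0,0.003,0,0,0]
    - [0,0,0.003,0,0,0]

```text
time_s: 7.0
tool_pos: [0.5632, -0.0156, 0.1238]
ee_rot: [[-0.123, 0.992, -0.002], [0.992, 0.123, -0.001], [-0.001, -0.002, -1.0]]
wrist_force: [-0.5, -0.4, 0.4]
opening: 0.597
```

Request:
servo_tool:
  deltas:
    - [0,0,0.001,0,0,0]
    - [0,0,0.002,0,0,0]
    - [0,0,0.003,0,0,0]
    - [0,0,0.003,0,0,0]

```text
time_s: 7.33
tool_pos: [0.5635, -0.0156, 0.1217]
ee_rot: [[-0.123, 0.992, -0.001], [0.992, 0.123, -0.001], [-0.001, -0.001, -1.0]]
wrist_force: [-2.4, 1.6, 3.6]
opening: 0.593
```

Request:
servo_tool:
  deltas:
    - [0,0,0.001,0,0,0]
    - [0,0,0.002,0,0,0]
    - [0,0,0.002,0,0,0]

```text
time_s: 7.58
tool_pos: [0.5635, -0.0156, 0.1216]
ee_rot: [[-0.123, 0.992, -0.001], [0.992, 0.123, -0.001], [-0.001, -0.001, -1.0]]
wrist_force: [-5.8, 0.6, 11.4]
opening: 0.592
```

Request:
servo_tool:
  deltas:
    - [0,0,-0.001,0,0,0]
    - [0,0,-0.001,0,0,0]
    - [0,0,-0.001,0,0,0]
    - [0,0,-0.001,0,0,0]
  hand: 0.066

```text
time_s: 7.92
tool_pos: [0.5634, -0.0156, 0.1224]
ee_rot: [[-0.123, 0.992, -0.001], [0.992, 0.123, -0.001], [-0.001, -0.001, -1.0]]
wrist_force: [-0.1, 0.4, -0.0]
opening: 0.772
```

Request:
servo_tool:
  deltas:
    - [0,0,-0.005,0,0,0]
    - [0,0,-0.02,0,0,0]
    - [0,0,-0.05,0,0,0]
    - [-0.03,0,-0.09,0,0,0]
    - [-0.06,0,-0.13,0,0,0]
    - [-0.06,0,-0.16,0,0,0]
    - [-0.06,0,-0.18,0,0,0]
    - [-0.06,0,-0.18,0,0,0]
    - [-0.06,0,-0.18,0,0,0]

```text
time_s: 8.67
tool_pos: [0.5722, -0.0755, 0.3049]
ee_rot: [[-0.122, 0.993, 0.003], [0.993, 0.122, -0.002], [-0.002, 0.003, -1.0]]
wrist_force: [-0.8, 0.2, -0.4]
opening: 0.773
```

```bash
python3 - <<'E'
from h import *
np.set_printoptions(precision=4,suppress=True)
s=readout.read_state();print(s['time_s'],s['tool_pos'],s['opening'])
m=camera_model('wrist');im=camera('wrist')[:,:,::-1];cv2.imwrite('pics/w5.png',im)
hsv=cv2.cvtColor(im,cv2.COLOR_BGR2HSV);
q=proj('wrist',[[.5638,-.0155,.145]],m)[0].astype(int);print(q)
x0,y0=q-[100,100];y0=max(y0,0)
cv2.imwrite('pics/w5v.png',cv2.resize(np.clip(im[y0:y0+220,x0:x0+220]*2.,0,255).astype(np.uint8),(600,600),interpolation=2))
mk=((hsv[...,2]>110)&(hsv[...,1]<75)).astype(np.uint8);k=np.zeros_like(mk);k[y0:y0+200,x0+40:x0+160]=1
mk=cv2.morphologyEx(mk*k,cv2.MORPH_CLOSE,np.ones((7,7)))
c=max(cv2.findContours(mk,0,1)[0],key=cv2.contourArea)
for z in(.146,.15): print(z,cv2.minAreaRect((onz('wrist',c[:,0],z,m)[:,:2]*1000).astype(np.float32)))
E
```

```text
8.6667 [ 0.5722 -0.0755  0.3049] 0.7725010362859369
[317 147]
0.146 ((562.9016723632812, -15.235427856445312), (51.920021057128906, 98.75910949707031), 7.208581447601318)
0.15 ((562.8786010742188, -14.950851440429688), (51.22959518432617, 97.44580841064453), 7.208579063415527)
```

View pics/w5v.png

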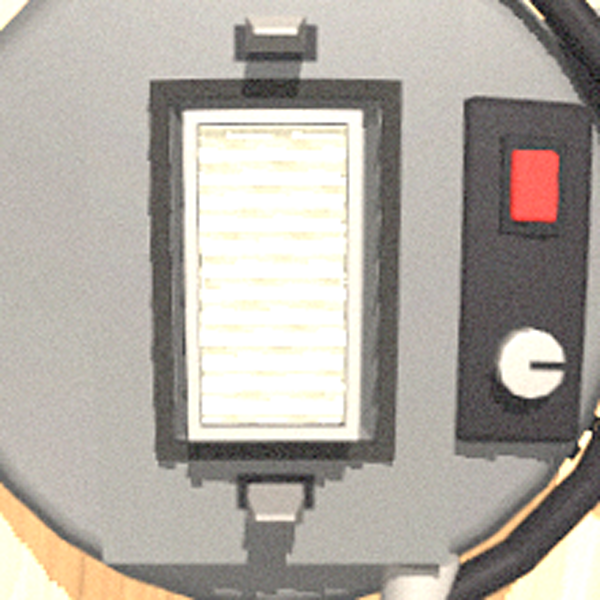

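The filter lies flat in the pocket (51.9 x 98.8 mm at the predicted seated height, so deck ≈ 0.120) with a gap all round. Both hooks are upright and visible. From the same picture I'll refine the head centre, then move to the cover.

```bash
python3 - <<'E'
from h import *
np.set_printoptions(precision=4,suppress=True)
m=camera_model('wrist');c=lambda p:np.array(p,float)/2.727+[217,47]
S=onz('wrist',c([(150,81),(403,81),(393,458),(157,458)]),.1237,m);e=np.diff(np.r_[S,S[:1]],axis=0)
print(S.mean(0),np.linalg.norm(e,axis=1),np.degrees(np.arctan2(e[:,1],e[:,0])))
H=onz('wrist',c([(276,20),(276,519)]),.1557,m);d=H[0]-H[1];print(H,H.mean(0),np.linalg.norm(d),np.degrees(np.arctan2(d[1],d[0])))
s=readout.read_state();R=np.array(s['ee_rot']);p=np.array(s['tool_pos'])
# go to look at cover
a=np.radians(106);print('to cover',R.T@(np.array([.447,-.37,.21])-p),s['joints'])
E
```

```text
[ 0.5621 -0.0148  0.1237] [0.0784 0.1219 0.0774 0.1219] [   7.048   -83.406  -172.9151   97.0793]
[[ 0.5531  0.0588  0.1557]
 [ 0.5711 -0.0859  0.1557]] [ 0.5621 -0.0136  0.1557] 0.14582114765701984 97.06532355906202
to cover [-0.2775 -0.1591  0.0929] [ -9.9342   2.3216  99.0588  -0.0571  78.6465 -16.9574]
```

Request:
servo_tool:
  deltas:
    - [-0.035,-0.02,0,0,0,-1]
    - [-0.07,-0.04,0,0,0,-2]
    - [-0.105,-0.06,0.01,0,0,-3]
    - [-0.14,-0.08,0.02,0,0,-4]
    - [-0.17,-0.1,0.04,0,0,-5]
    - [-0.2,-0.12,0.06,0,0,-6]
    - [-0.23,-0.14,0.08,0,0,-7]
    - [-0.26,-0.15,0.09,0,0,-8]
    - [-0.278,-0.159,0.093,0,0,-9]
    - [-0.278,-0.159,0.093,0,0,-9]
    - [-0.278,-0.159,0.093,0,0,-9]
    - [-0.278,-0.159,0.093,0,0,-9]
  hand: 0.045

```text
time_s: 9.72
tool_pos: [0.4467, -0.3692, 0.2083]
ee_rot: [[-0.276, 0.961, -0.003], [0.961, 0.276, 0.002], [0.002, -0.002, -1.0]]
wrist_force: [-0.2, 0.9, 0.0]
opening: 0.53
```

```bash
python3 - <<'E'
from h import *
import json
np.set_printoptions(precision=4,suppress=True)
s=readout.read_state();print(s['time_s'],s['tool_pos'],np.array(s['ee_rot']))
m=camera_model('wrist');im=camera('wrist')[:,:,::-1];cv2.imwrite('pics/w6.png',im)
q=proj('wrist',[[.446,-.328,.036]],m)[0].astype(int);print(q)
x0,y0=np.maximum(q-[120,110],0);print(x0,y0)
cv2.imwrite('pics/w6v.png',cv2.resize(np.clip(im[y0:y0+220,x0:x0+240]*2.8,0,255).astype(np.uint8),None,fx=2.5,fy=2.5,interpolation=2))
g=cv2.cvtColor(im,6);hsv=cv2.cvtColor(im,40)
mk=((g<60)&(hsv[...,1]<130)).astype(np.uint8);k=np.zeros_like(mk);k[y0:y0+200,x0:x0+240]=1
mk=cv2.morphologyEx(mk*k,cv2.MORPH_OPEN,np.ones((25,25)))
c=max(cv2.findContours(mk,0,1)[0],key=cv2.contourArea);print(cv2.boundingRect(c))
print(cv2.minAreaRect((onz('wrist',c[:,0],.036,m)[:,:2]*1000).astype(np.float32)))
E
```

```text
9.7167 [ 0.4467 -0.3692  0.2083] [[-0.276   0.9612 -0.0026]
 [ 0.9612  0.276   0.0016]
 [ 0.0022 -0.002  -1.    ]]
[332 172]
212 62
(292, 94, 90, 141)
((447.3257141113281, -321.2825622558594), (75.0716323852539, 122.13477325439453), 15.12911319732666)
```

View pics/w6v.png

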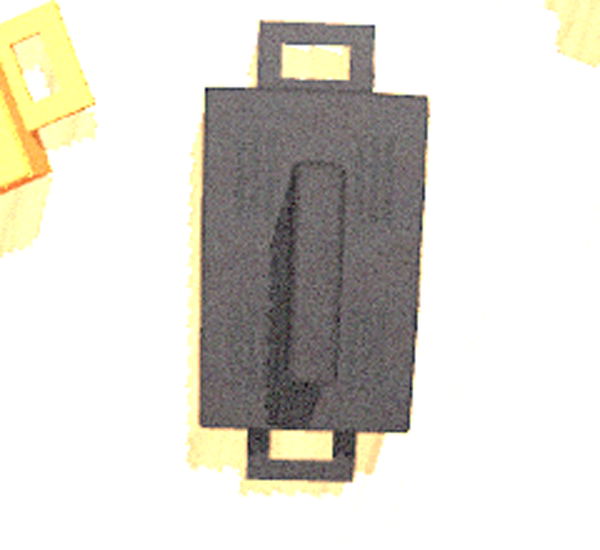

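The cover stands upright and clear of the orange decoy. Hood top corners are at crop (206,88),(428,97),(409,432),(201,427), and the rib runs from (320,162) to (313,382). I'll compute the grip point from these.

```bash
python3 - <<'E'
from h import *
np.set_printoptions(precision=4,suppress=True)
m=camera_model('wrist');c=lambda p:np.array(p,float)/2.5+[212,62]
for t,p,z in(('hood',[(206,88),(428,97),(409,432),(201,427)],.036),('rib',[(295,162),(347,165),(338,382),(288,382)],.068),('slots',[(282,43),(351,46),(333,460),(268,460)],.013)):
    S=onz('wrist',c(p),z,m);e=np.diff(np.r_[S,S[:1]],axis=0)
    print(t,S.mean(0),np.linalg.norm(e,axis=1),np.degrees(np.arctan2(e[:,1],e[:,0])))
s=readout.read_state();R=np.array(s['ee_rot']);p=np.array(s['tool_pos'])
print(R.T@(np.array([.4478,-.3215,p[2]])-p),np.degrees(np.arctan2(R[1,0],R[0,0])))
E
```

```text
hood [ 0.449  -0.3234  0.036 ] [0.0742 0.1178 0.0743 0.1181] [  14.5192  -75.3695 -165.258   104.5621]
rib [ 0.449  -0.3227  0.068 ] [0.0157 0.0678 0.0157 0.0686] [  13.4483  -75.3292 -163.7177  104.6114]
slots [ 0.4491 -0.3238  0.013 ] [0.0246 0.1556 0.0251 0.1564] [  14.4065  -75.5123 -163.8663  104.3083]
[0.0456 0.0138 0.    ] 106.07562592429394
```

Request:
servo_tool:
  deltas:
    - [0.03,0.01,0.02,0,0,1.5]
    - [0.0436,0.0149,0.05,0,0,1.5]
    - [0.0436,0.0149,0.085,0,0,1.5]
    - [0.0436,0.0149,0.115,0,0,1.5]
    - [0.0436,0.0149,0.14,0,0,1.5]
    - [0.0436,0.0149,0.155,0,0,1.5]
    - [0.0436,0.0149,0.163,0,0,1.5]
    - [0.0436,0.0149,0.166,0,0,1.5]
    - [0.0436,0.0149,0.166,0,0,1.5]
    - [0.0436,0.0149,0.166,0,0,1.5]

```text
time_s: 10.6
tool_pos: [0.4503, -0.3233, 0.0444]
ee_rot: [[-0.252, 0.968, 0.0], [0.968, 0.252, -0.001], [-0.001, -0.0, -1.0]]
wrist_force: [0.5, 0.5, -0.3]
opening: 0.528
```

Request:
servo_tool:
  deltas:
    - [0,0,0,0,0,0]
    - [0,0,0,0,0,0]
    - [0,0,0,0,0,0]
    - [0,0,0,0,0,0]
    - [0,0,0,0,0,0]
    - [0,0,0,0,0,0]
    - [0,0,0,0,0,0]
    - [0,0,0,0,0,0]
  hand: 0.01

```text
time_s: 11.27
tool_pos: [0.4516, -0.3244, 0.0462]
ee_rot: [[-0.252, 0.968, 0.003], [0.968, 0.252, -0.003], [-0.003, 0.002, -1.0]]
wrist_force: [-0.0, -0.3, 6.6]
opening: 0.175
```

Request:
servo_tool:
  deltas:
    - [0,0,-0.01,0,0,0]
    - [0,0,-0.035,0,0,0]
    - [0,0,-0.07,0,0,0]
    - [0,0,-0.11,0,0,0]
    - [0.01,0.01,-0.15,0,0,1]
    - [0.03,0.02,-0.185,0,0,2]
    - [0.055,0.04,-0.214,0,0,3]
    - [0.085,0.06,-0.214,0,0,4]
    - [0.115,0.08,-0.214,0,0,5]
    - [0.145,0.1,-0.214,0,0,6]
    - [0.175,0.12,-0.214,0,0,7]
    - [0.205,0.14,-0.214,0,0,7.5]
    - [0.235,0.16,-0.214,0,0,7.5]
    - [0.26,0.178,-0.214,0,0,7.5]
    - [0.272,0.186,-0.214,0,0,7.5]
    - [0.272,0.186,-0.214,0,0,7.5]
    - [0.272,0.186,-0.214,0,0,7.5]
    - [0.272,0.186,-0.214,0,0,7.5]
    - [0.272,0.186,-0.214,0,0,7.5]

```text
time_s: 12.85
tool_pos: [0.562, -0.0148, 0.2598]
ee_rot: [[-0.122, 0.992, 0.003], [0.992, 0.122, -0.003], [-0.003, 0.002, -1.0]]
wrist_force: [0.2, -0.7, -0.5]
opening: 0.175
```

```bash
python3 - <<'E'
from h import *
np.set_printoptions(precision=4,suppress=True)
s=readout.read_state();R=np.array(s['ee_rot']);p=np.array(s['tool_pos']);print(s['time_s'],p,np.degrees(np.arctan2(R[1,0],R[0,0])),R[:,2],s['wrist_force'],s['opening'])
print(R.T@(np.array([.563,-.0148,p[2]])-p))
m=camera_model('wrist');im=camera('wrist')[:,:,::-1];cv2.imwrite('pics/w7.png',im)
cv2.imwrite('pics/w7v.png',np.clip(im[0:470,120:520]*2.4,0,255).astype(np.uint8))
print(m['position'],m['rotation'])
E
```

```text
12.85 [ 0.562  -0.0148  0.2598] 97.02726083487794 [ 0.0025 -0.0031 -1.    ] [ 0.1851 -0.7349 -0.4858] 0.17471195814531548
[-0.0001  0.001   0.    ]
[0.5511 0.067  0.4015] [[ 0.9924  0.1161  0.0417]
 [ 0.1233 -0.9403 -0.3172]
 [ 0.0024  0.3199 -0.9474]]
```

View pics/w7v.png

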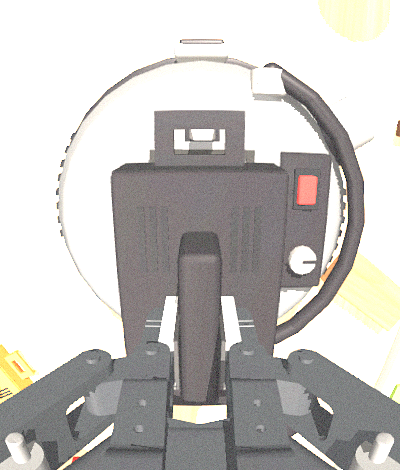

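The cover is held upright over the head, with its +y ear slot at about (293..348, 128..152) in full-image pixels and hook_a showing through it. I'll compute the cover's offset from the slot and the hood edge.

```bash
python3 - <<'E'
from h import *
np.set_printoptions(precision=4,suppress=True)
m=camera_model('wrist');im=cv2.imread('pics/w7.png');g=cv2.cvtColor(im,6)
print(g[136,285:360:2]);print(g[120:170:2,320]);print(g[120:170:2,296])
a=np.radians(97.05);Y=np.array([np.cos(a),np.sin(a)]);X=np.array([Y[1],-Y[0]])
tcp=np.array([.562,-.0148])
for dz in(.042,.046):
    r=.2598-dz
    for t,p,z in(('slot',[(293,128),(348,128),(348,152),(293,152)],r+.015),('ear far edge',[(275,111),(365,111)],r+.015),('hood far',[(232,166),(408,164)],r+.036),('rib top',[(301,235),(340,235)],r+.068)):
        S=onz('wrist',p,z,m)[:,:2]-tcp;print(dz,t,'X',S@X*1000,'Y',S@Y*1000)
E
```

```text
[ 58  56  57  54  37 123 121 121 125 124  45  56  72  84 135 144 141 140
 145 143 144 143 142 138  79  64  50  72 121 122  66  53  58  54  55  55
  52  56]
[ 64  54  55  55  48 150 143 145 143 169  75  75  78  74  76  40  43  40
  55  55  59  56  56  42  43]
[ 59  62  54  56  60 127 123 121 122 121 121 123 122 119 117  59  59  41
  52  54  52  56  55  44  40]
0.042 slot X [-12.0554  12.5794  12.7026 -12.1622] Y [79.1936 79.2159 68.2623 68.2476]
0.042 ear far edge X [-20.0744  20.1556] Y [87.1006 87.1335]
0.042 hood far X [-35.6602  35.5895] Y [64.9019 65.7406]
0.042 rib top X [-6.4028  6.3544] Y [45.6765 45.6698]
0.046 slot X [-12.3232  12.8954  13.0216 -12.4327] Y [79.116  79.1388 67.9255 67.9105]
0.046 ear far edge X [-20.5324  20.6512] Y [87.2104 87.244 ]
0.046 hood far X [-36.6052  36.5734] Y [64.4263 65.2877]
0.046 rib top X [-6.5981  6.6001] Y [44.405  44.3981]
```

```bash
python3 - <<'E'
from h import *
np.set_printoptions(precision=4,suppress=True)
m=camera_model('wrist');im=cv2.imread('pics/w7.png');g=cv2.cvtColor(im,6)
print(g[128:142,309:337:2])
a=np.radians(97.05);Y=np.array([np.cos(a),np.sin(a)]);X=np.array([Y[1],-Y[0]])
S=onz('wrist',[(313,138),(332,138),(322,138)],.1557,m)[:,:2];print(S,(S-[.563,-.0148])@X,(S-[.563,-.0148])@Y)
E
```

```text
[[ 61  46  49  54  49  49  48  48  50  51  47  51  53  54]
 [ 61 105 114 119 113 116 121 113 115 115 113 110  98  60]
 [ 71 134 147 143 149 149 145 149 150 148 147 149 131  63]
 [ 68 118 145 142 144 141 144 143 145 143 147 147 122  61]
 [ 71  98 142 144 145 143 143 147 145 144 142 146 112  58]
 [ 69  78 146 142 141 144 144 144 142 144 144 143 100  65]
 [ 66  80 139 143 144 144 142 144 145 145 144 149  84  58]
 [ 68  79 137 144 144 146 145 145 142 143 141 141  81  65]
 [ 72  84 135 144 141 140 145 143 144 143 142 138  79  64]
 [ 65  84 134 157 154 151 153 153 153 154 152 143  80  65]
 [ 58  79 130 170 168 170 167 168 169 170 169 148  81  59]
 [ 45  58 113 149 147 147 150 149 148 152 150 125  66  53]
 [ 49  35  44  77  80  78  80  81  80  82  84  75  42  45]
 [ 92  64  56  56  56  56  57  58  53  53  50  56  68  88]]
[[0.5491 0.0551]
 [0.5615 0.0567]
 [0.555  0.0558]] [-0.0052  0.0073  0.0007] [0.0711 0.0711 0.0711]
```

Request:
servo_tool:
  deltas:
    - [-0.001,0.0005,0.01,0,0,0]
    - [-0.002,0.001,0.025,0,0,0]
    - [-0.0027,0.0015,0.04,0,0,0]
    - [-0.0027,0.0015,0.05,0,0,0]
    - [-0.0027,0.0015,0.055,0,0,0]
    - [-0.0027,0.0015,0.055,0,0,0]
    - [-0.0027,0.0015,0.055,0,0,0]

```text
time_s: 13.48
tool_pos: [0.5639, -0.0179, 0.2047]
ee_rot: [[-0.122, 0.993, 0.002], [0.993, 0.122, -0.003], [-0.003, 0.002, -1.0]]
wrist_force: [-0.1, -1.4, -1.6]
opening: 0.175
```

```bash
python3 - <<'E'
from h import *
np.set_printoptions(precision=4,suppress=True)
s=readout.read_state();R=np.array(s['ee_rot']);p=np.array(s['tool_pos']);print(s['time_s'],p,np.degrees(np.arctan2(R[1,0],R[0,0])),R[:,2],s['wrist_force'])
print(R.T@(np.array([.5638,-.0173,p[2]])-p))
o=[]
for n in('scene','side'):
    im=camera(n)[:,:,::-1];q=proj(n,[[.5638,-.0155,.16]])[0].astype(int)
    im=np.clip(im[q[1]-50:q[1]+50,q[0]-65:q[0]+65]*2.2,0,255).astype(np.uint8);o.append(cv2.resize(im,None,fx=3,fy=3,interpolation=2))
w=camera('wrist')[:,:,::-1];cv2.imwrite('pics/w8.png',w)
o2=cv2.resize(np.clip(w[60:190,230:410]*2.,0,255).astype(np.uint8),None,fx=2.2,fy=2.2)
A=np.hstack(o);c=np.zeros((600,780,3),np.uint8);c[:300]=A;c[305:305+o2.shape[0],:o2.shape[1]]=o2[:295];cv2.imwrite('pics/v8.png',c)
E
```

```text
13.4833 [ 0.5639 -0.0179  0.2047] 96.98001107217247 [ 0.0022 -0.003  -1.    ] [-0.0947 -1.3616 -1.5613]
[ 0.0006 -0.     -0.    ]
```

View pics/v8.png

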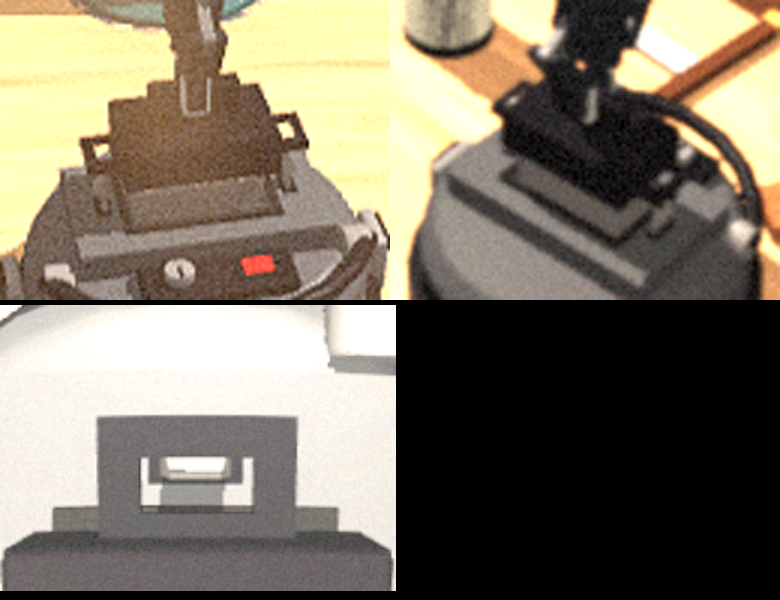

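The cover sits square over the turret with hook_a's tip centred in its slot. I'll descend slowly and watch the force. All 12 picture views are used, so from here I rely on numbers.

Request:
servo_tool:
  deltas:
    - [0.0006,0,0.005,0,0,0]
    - [0.0006,0,0.01,0,0,0]
    - [0.0006,0,0.014,0,0,0]
    - [0.0006,0,0.017,0,0,0]
    - [0.0006,0,0.02,0,0,0]
    - [0.0006,0,0.022,0,0,0]
    - [0.0006,0,0.022,0,0,0]

```text
time_s: 14.22
tool_pos: [0.5643, -0.0171, 0.1831]
ee_rot: [[-0.122, 0.993, 0.003], [0.993, 0.122, -0.003], [-0.003, 0.003, -1.0]]
wrist_force: [0.5, 0.4, -0.7]
opening: 0.174
```

Request:
servo_tool:
  deltas:
    - [0,0,0.001,0,0,0]
    - [0,0,0.002,0,0,0]
    - [0,0,0.003,0,0,0]
    - [0,0,0.004,0,0,0]
    - [0,0,0.004,0,0,0]

```text
time_s: 14.63
tool_pos: [0.5642, -0.0171, 0.1789]
ee_rot: [[-0.122, 0.993, 0.003], [0.993, 0.122, -0.003], [-0.003, 0.003, -1.0]]
wrist_force: [-0.0, -1.0, -0.7]
opening: 0.174
```

Request:
servo_tool:
  deltas:
    - [0,0,0.001,0,0,0]
    - [0,0,0.002,0,0,0]
    - [0,0,0.003,0,0,0]
    - [0,0,0.004,0,0,0]
    - [0,0,0.004,0,0,0]

```text
time_s: 15.05
tool_pos: [0.5643, -0.0172, 0.1749]
ee_rot: [[-0.122, 0.993, 0.003], [0.993, 0.122, -0.003], [-0.003, 0.003, -1.0]]
wrist_force: [0.1, -0.0, -1.1]
opening: 0.172
```

Request:
servo_tool:
  deltas:
    - [0,0,0.001,0,0,0]
    - [0,0,0.002,0,0,0]
    - [0,0,0.003,0,0,0]
    - [0,0,0.003,0,0,0]

```text
time_s: 15.38
tool_pos: [0.565, -0.0172, 0.1726]
ee_rot: [[-0.122, 0.993, 0.005], [0.993, 0.122, -0.003], [-0.004, 0.004, -1.0]]
wrist_force: [-0.4, 0.4, 3.7]
opening: 0.173
```

Request:
servo_tool:
  deltas:
    - [0,0,0.001,0,0,0]
    - [0,0,0.002,0,0,0]
    - [0,0,0.002,0,0,0]

```text
time_s: 15.63
tool_pos: [0.5656, -0.0172, 0.1713]
ee_rot: [[-0.122, 0.993, 0.006], [0.993, 0.122, -0.003], [-0.004, 0.006, -1.0]]
wrist_force: [0.1, 0.0, 5.0]
opening: 0.178
```

Request:
servo_tool:
  deltas:
    - [0,0,0.001,0,0,0]
    - [0,0,0.002,0,0,0]
    - [0,0,0.002,0,0,0]

```text
time_s: 15.88
tool_pos: [0.5661, -0.0172, 0.1704]
ee_rot: [[-0.122, 0.993, 0.008], [0.993, 0.122, -0.003], [-0.004, 0.007, -1.0]]
wrist_force: [-0.9, 0.9, 8.0]
opening: 0.172
```

Under load the arm gives a little (0.4° tilt, 1.8 mm in x). I'll correct that while pressing on.

Request:
servo_tool:
  deltas:
    - [0,-0.001,0.001,0.2,0.1,0]
    - [0,-0.002,0.002,0.4,0.2,0]
    - [0,-0.002,0.003,0.6,0.2,0]
    - [0,-0.002,0.003,0.6,0.2,0]

```text
time_s: 16.22
tool_pos: [0.5662, -0.0174, 0.1697]
ee_rot: [[-0.122, 0.993, 0.002], [0.993, 0.122, -0.001], [-0.001, 0.001, -1.0]]
wrist_force: [0.4, 0.6, 9.2]
opening: 0.175
```

Request:
servo_tool:
  deltas:
    - [0,-0.0005,0.001,0.2,0.1,0]
    - [0,-0.001,0.002,0.3,0.1,0]
    - [0,-0.001,0.003,0.3,0.1,0]
    - [0,-0.001,0.003,0.3,0.1,0]

```text
time_s: 16.55
tool_pos: [0.5666, -0.0174, 0.1691]
ee_rot: [[-0.122, 0.993, -0.001], [0.993, 0.122, 0.0], [0.0, -0.001, -1.0]]
wrist_force: [-3.1, 0.7, 12.3]
opening: 0.174
```

Request:
servo_tool:
  deltas:
    - [0,-0.002,0.002,0.1,0,0]
    - [0,-0.002,0.0025,0.2,0,0]
    - [0,-0.002,0.003,0.2,0,0]
    - [0,-0.002,0.0035,0.3,0,0]
    - [0,-0.002,0.004,0.3,0,0]
    - [0,-0.002,0.0045,0.3,0,0]
    - [0,-0.002,0.0045,0.3,0,0]

```text
time_s: 17.13
tool_pos: [0.5667, -0.0174, 0.1683]
ee_rot: [[-0.122, 0.993, -0.0], [0.993, 0.122, -0.0], [-0.0, -0.0, -1.0]]
wrist_force: [-2.9, 1.3, 17.0]
opening: 0.173
```

Request:
servo_tool:
  deltas:
    - [0,-0.002,0.0045,0.3,0,0]
    - [0,-0.002,0.005,0.3,0,0]
    - [0,-0.002,0.0053,0.3,0,0]
    - [0,-0.002,0.0056,0.3,0,0]
    - [0,-0.002,0.0056,0.3,0,0]

```text
time_s: 17.55
tool_pos: [0.5667, -0.0172, 0.1659]
ee_rot: [[-0.121, 0.993, -0.001], [0.993, 0.121, -0.0], [0.0, -0.001, -1.0]]
wrist_force: [-3.1, 2.3, 15.4]
opening: 0.176
```

Request:
servo_tool:
  deltas:
    - [0,-0.001,0.0045,0.2,0,0]
    - [0,-0.001,0.005,0.2,0,0]
    - [0,-0.001,0.0055,0.2,0,0]
    - [0,-0.001,0.006,0.2,0,0]
    - [0,-0.001,0.006,0.2,0,0]

```text
time_s: 17.97
tool_pos: [0.5668, -0.0172, 0.1659]
ee_rot: [[-0.122, 0.993, -0.001], [0.993, 0.122, -0.0], [-0.0, -0.001, -1.0]]
wrist_force: [-11.5, 0.8, 30.4]
opening: 0.168
```

```bash
python3 -c "
from h import *
s=readout.read_state();print(s['wrist_force'],s['ft_torque'],s['tool_pos'])"
```

```text
[-11.49521451   0.76823239  30.44343415] [ 0.09828063  1.88593214 -0.05166936] [ 0.5667575  -0.01715416  0.16589703]
```

Request:
servo_tool:
  deltas:
    - [0,0,0,0,0,0]
    - [0,0,-0.001,0,0,0]
    - [0,0,-0.002,0,0,0]
    - [0,0,-0.003,0,0,0]
    - [0,0,-0.003,0,0,0]

```text
time_s: 18.38
tool_pos: [0.5668, -0.0172, 0.1671]
ee_rot: [[-0.121, 0.993, -0.002], [0.993, 0.121, -0.0], [-0.0, -0.002, -1.0]]
wrist_force: [4.7, -0.3, -9.0]
opening: 0.174
```

```bash
python3 -c "
from h import *
s=readout.read_state();print(s['wrist_force'],s['ft_torque'],s['tool_pos'],s['ee_rot'])"
```

```text
[ 4.7400255  -0.31442769 -9.00391405] [-0.18293771 -1.04529526 -0.09451201] [ 0.5667511  -0.01716582  0.16712768] [[-1.21466442e-01  9.92594152e-01 -1.65932140e-03]
 [ 9.92595524e-01  1.21465983e-01 -3.74789413e-04]
 [-1.70462674e-04 -1.69255933e-03 -9.99998553e-01]]
```

Bottomed out stiffly after the drop, and a 9 N tug holds it 1.2 mm higher without tilting, so both hooks appear engaged. Releasing.

Request:
servo_tool:
  deltas:
    - [0,0,0.001,0,0,0]
    - [0,0,0,0,0,0]
    - [0,0,0,0,0,0]
    - [0,0,0,0,0,0]
    - [0,0,0,0,0,0]
    - [0,0,0,0,0,0]
    - [0,0,0,0,0,0]
  hand: 0.05

```text
time_s: 18.97
tool_pos: [0.5669, -0.0171, 0.1674]
ee_rot: [[-0.122, 0.993, -0.001], [0.993, 0.122, -0.0], [-0.0, -0.001, -1.0]]
wrist_force: [-0.4, -0.4, 0.1]
opening: 0.586
```

Request:
servo_tool:
  deltas:
    - [0,0,-0.01,0,0,0]
    - [0,0,-0.03,0,0,0]
    - [0,0,-0.06,0,0,0]
    - [-0.02,0,-0.09,0,0,0]
    - [-0.045,0,-0.12,0,0,0]
    - [-0.07,0,-0.15,0,0,0]
    - [-0.07,0,-0.17,0,0,0]
    - [-0.07,0,-0.17,0,0,0]
    - [-0.07,0,-0.17,0,0,0]
    - [-0.07,0,-0.17,0,0,0]

```text
time_s: 19.8
tool_pos: [0.5751, -0.0862, 0.337]
ee_rot: [[-0.122, 0.993, -0.002], [0.993, 0.122, -0.0], [0.0, -0.002, -1.0]]
wrist_force: [-0.3, -0.6, -0.2]
opening: 0.582
```

```bash
python3 - <<'E'
from h import *
np.set_printoptions(precision=4,suppress=True,linewidth=200)
s=readout.read_state();print(s['time_s'],s['tool_pos'],s['wrist_force'],s['opening'])
m=camera_model('wrist');im=camera('wrist')[:,:,::-1];cv2.imwrite('pics/w9.png',im)
g=cv2.GaussianBlur(cv2.cvtColor(im,6),(3,3),0)
a=np.radians(97.05);Y=np.array([np.cos(a),np.sin(a),0]);X=np.array([Y[1],-Y[0],0]);C=np.array([.5638,-.0155,0])
def prof(lbl,pts):
    q=np.round(proj('wrist',pts,m)).astype(int);print(lbl,q[0],q[-1],g[np.clip(q[:,1],0,479),np.clip(q[:,0],0,639)])
# profile along y through both slots on ear height (home: deck+1+15), and across x at hood top
for sg in(1,-1): prof('ear %d'%sg,[C+Y*sg*t/1000+np.array([0,0,.1365]) for t in range(58,94,2)])
for sg in(1,-1): prof('earX %d'%sg,[C+Y*sg*.0815+X*t/1000+np.array([0,0,.1365]) for t in range(-28,30,3)])
prof('hoodX',[C+Y*.045+X*t/1000+np.array([0,0,.157]) for t in range(-46,47,3)])
mk=(g<64).astype(np.uint8);k=np.zeros_like(mk);q=proj('wrist',[C+[0,0,.157]],m)[0].astype(int);k[max(q[1]-90,0):q[1]+90,q[0]-52:q[0]+52]=1
mk=cv2.morphologyEx(mk*k,cv2.MORPH_OPEN,np.ones((25,25)));c=max(cv2.findContours(mk,0,1)[0],key=cv2.contourArea);print(q,cv2.boundingRect(c))
r=cv2.minAreaRect((onz('wrist',c[:,0],.157,m)[:,:2]*1000).astype(np.float32));print(r)
E
```

```text
19.8 [ 0.5751 -0.0862  0.337 ] [-0.3278 -0.6341 -0.2011] 0.5818256247633162
ear 1 [317  71] [317  35] [ 52  51  35  37  39  46  59  60  72 130 113  98  56  60 101 110 110 111]
ear -1 [317 195] [317 230] [ 29  29  29  29  34  53  54  77  97 117  78  43  30  27  47  61  60  60]
earX 1 [286  46] [349  46] [107 107 107  97  56  55  56  53  54  54  54  55  56  58  57  56  56  85 108 109]
earX -1 [288 219] [348 219] [59 60 58 56 41 41 42 34 33 31 31 36 43 41 40 40 41 44 59 58]
hoodX [263  83] [369  83] [100  99 100 100  45  50  49  48  48  50  50  50  51  50  48  52  50  51  49  50  49  51  50  50  50  48  51  52  46  93 101]
[317 134] (276, 55, 88, 166)
((566.5252685546875, -18.814163208007812), (74.97743225097656, 145.80601501464844), 7.040152072906494)
```

Both ears, slots and hook profiles are symmetric and level, but the cover sits about 3 mm off in +x, at the end of the slot play. I'll regrip lightly and nudge it back to centre.

Request:
servo_tool:
  deltas:
    - [0.03,0,0.02,0,0,0]
    - [0.06,0,0.05,0,0,0]
    - [0.07,0,0.08,0,0,0]
    - [0.07,0,0.11,0,0,0]
    - [0.07,0,0.135,0,0,0]
    - [0.07,0,0.152,0,0,0]
    - [0.07,0,0.162,0,0,0]
    - [0.07,0,0.168,0,0,0]
    - [0.07,0,0.168,0,0,0]
    - [0.07,0,0.168,0,0,0]

```text
time_s: 20.68
tool_pos: [0.5658, -0.0164, 0.1684]
ee_rot: [[-0.122, 0.993, -0.004], [0.993, 0.122, 0.0], [0.001, -0.003, -1.0]]
wrist_force: [1.2, 0.1, -0.3]
opening: 0.589
```

Request:
servo_tool:
  deltas:
    - [0,0,0,0,0,0]
    - [0,0,0,0,0,0]
    - [0,0,0,0,0,0]
    - [0,0,0,0,0,0]
    - [0,0,0,0,0,0]
    - [0,0,0,0,0,0]
    - [0,0,0,0,0,0]
  hand: 0.01

```text
time_s: 21.27
tool_pos: [0.5668, -0.0166, 0.17]
ee_rot: [[-0.122, 0.993, -0.001], [0.993, 0.122, -0.0], [0.0, -0.001, -1.0]]
wrist_force: [-1.1, -0.8, 5.5]
opening: 0.171
```

Request:
servo_tool:
  deltas:
    - [0,-0.001,0,0,0,0]
    - [0,-0.002,0,0,0,0]
    - [0,-0.003,0,0,0,0]
    - [0,-0.003,0,0,0,0]

```text
time_s: 21.6
tool_pos: [0.5663, -0.0167, 0.1702]
ee_rot: [[-0.122, 0.993, 0.005], [0.993, 0.122, 0.001], [-0.0, 0.005, -1.0]]
wrist_force: [8.0, 1.3, -5.0]
opening: 0.171
```

Request:
servo_tool:
  deltas:
    - [0,-0.003,0.001,0.2,0,0]
    - [0,-0.004,0.001,0.3,0,0]
    - [0,-0.005,0.001,0.3,0,0]
    - [0,-0.005,0.001,0.3,0,0]

```text
time_s: 21.93
tool_pos: [0.5642, -0.017, 0.1701]
ee_rot: [[-0.122, 0.993, 0.007], [0.993, 0.122, 0.0], [-0.0, 0.007, -1.0]]
wrist_force: [8.0, 1.8, -1.7]
opening: 0.17
```

Request:
servo_tool:
  deltas:
    - [0,0,0,0.4,0,0]
    - [0,0,0,0.4,0,0]
    - [0,0,0,0.4,0,0]

```text
time_s: 22.18
tool_pos: [0.5646, -0.0169, 0.1702]
ee_rot: [[-0.122, 0.993, 0.001], [0.993, 0.122, -0.0], [-0.0, 0.001, -1.0]]
wrist_force: [3.7, 0.9, -1.1]
opening: 0.164
```

Request:
servo_tool:
  deltas:
    - [0,0,0,0,0,0]
    - [0,0,0,0,0,0]
    - [0,0,0,0,0,0]
    - [0,0,0,0,0,0]
    - [0,0,0,0,0,0]
  hand: 0.05

```text
time_s: 22.6
tool_pos: [0.5644, -0.017, 0.1701]
ee_rot: [[-0.121, 0.993, 0.0], [0.993, 0.121, -0.0], [-0.0, 0.0, -1.0]]
wrist_force: [0.1, -0.3, 0.1]
opening: 0.582
```

Request:
servo_tool:
  deltas:
    - [0,0,-0.01,0,0,0]
    - [0,0,-0.03,0,0,0]
    - [0,0,-0.06,0,0,0]
    - [-0.02,0,-0.09,0,0,0]
    - [-0.045,0,-0.12,0,0,0]
    - [-0.07,0,-0.15,0,0,0]
    - [-0.07,0,-0.17,0,0,0]
    - [-0.07,0,-0.17,0,0,0]
    - [-0.07,0,-0.17,0,0,0]
    - [-0.07,0,-0.17,0,0,0]

```text
time_s: 23.43
tool_pos: [0.5723, -0.0861, 0.3396]
ee_rot: [[-0.122, 0.993, -0.001], [0.993, 0.122, -0.0], [0.0, -0.001, -1.0]]
wrist_force: [0.8, -0.6, -0.1]
opening: 0.586
```

```bash
python3 - <<'E'
from h import *
np.set_printoptions(precision=4,suppress=True,linewidth=200)
s=readout.read_state();print(s['time_s'],s['tool_pos'],s['wrist_force'],s['opening'])
m=camera_model('wrist');im=camera('wrist')[:,:,::-1];cv2.imwrite('pics/w10.png',im)
g=cv2.GaussianBlur(cv2.cvtColor(im,6),(3,3),0)
a=np.radians(97.05);Y=np.array([np.cos(a),np.sin(a),0]);X=np.array([Y[1],-Y[0],0]);C=np.array([.5638,-.0155,0])
def prof(lbl,pts):
    q=np.round(proj('wrist',pts,m)).astype(int);print(lbl,q[0],q[-1],g[np.clip(q[:,1],0,479),np.clip(q[:,0],0,639)])
for sg in(1,-1): prof('ear %d'%sg,[C+Y*sg*t/1000+np.array([0,0,.1365]) for t in range(58,94,2)])
for sg in(1,-1): prof('earX %d'%sg,[C+Y*sg*.0835+X*t/1000+np.array([0,0,.1365]) for t in range(-28,30,2)])
for sg in(1,-1): prof('slotX %d'%sg,[C+Y*sg*.0755+X*t/1000+np.array([0,0,.1365]) for t in range(-18,20,2)])
for y in(.045,-.045): prof('hoodX',[C+Y*y+X*t/1000+np.array([0,0,.157]) for t in range(-46,47,2)])
# level check: ear end separation to ear-plane, both cams, saved for record
for n in('scene','side'): cv2.imwrite(f'pics/{n}_end.png',camera(n)[:,:,::-1])
# have the bystanders moved? difference start/end away from head, cover, filter, arm
for n in('scene','side'):
    d=cv2.absdiff(cv2.GaussianBlur(cv2.imread(f'pics/{n}0.png'),(5,5),0),cv2.GaussianBlur(cv2.imread(f'pics/{n}_end.png'),(5,5),0)).max(2)>35
    k,_,st,_=cv2.connectedComponentsWithStats(d.astype(np.uint8));print(n,[r[:5].tolist() for r in st[1:] if r[4]>40])
E
```

```text
23.4333 [ 0.5723 -0.0861  0.3396] [ 0.7881 -0.6075 -0.0854] 0.5859288463549303
ear 1 [320  72] [320  36] [ 51  49  36  44  37  44  58  58  75 133 114  93  55  60 103 111 111 111]
ear -1 [320 195] [320 230] [ 30  29  28  28  27  45  55  80  98 113  74  39  29  29  50  58  59  60]
earX 1 [289  45] [351  45] [106 107 107 105  62  54  55  55  54  54  55  53  55  56  55  56  55  56  53  56  56  56  56  57  61  97 108 108 109]
earX -1 [291 221] [349 221] [60 59 59 60 45 42 41 43 41 41 31 29 28 27 28 29 29 39 41 40 41 41 40 40 48 63 64 65 64]
slotX 1 [300  53] [340  53] [ 55  55  55  53  55  64 107 134 134 133 133 134  96  60  53  54  54  55  55]
slotX -1 [301 213] [339 213] [ 39  36  33  35  39  71 102 108 108 107 107 108  96  66  40  33  28  28  30]
hoodX [266  84] [374  84] [ 99  98 100 100  77  43  49  51  49  49  49  46  49  48  48  50  49  50  49  49  50  49  50  51  49  48  52  48  49  51  49  49  49  51  52  51  51  51  51  51  51  48  65 100 100 100 101]
hoodX [268 186] [372 186] [94 95 95 95 74 39 45 45 44 43 43 43 41 42 44 42 41 42 29 27 30 31 31 32 28 29 39 43 43 43 42 40 42 38 
[... 407 characters left out ...]
, 2115], [408, 222, 51, 27, 718], [121, 251, 45, 36, 777], [51, 282, 18, 6, 47]]
side [[39, 0, 10, 29, 82], [46, 0, 24, 25, 330], [67, 0, 277, 133, 17756], [344, 0, 63, 100, 3809], [389, 2, 33, 38, 901], [0, 27, 49, 22, 453], [51, 30, 26, 29, 230], [51, 40, 11, 21, 45], [0, 62, 76, 48, 2260], [347, 95, 51, 82, 2382], [0, 106, 135, 279, 19567], [233, 179, 36, 40, 852], [322, 198, 49, 29, 308], [335, 214, 28, 18, 65], [138, 218, 169, 262, 11512], [95, 277, 26, 22, 351], [98, 276, 76, 90, 1638], [121, 298, 19, 18, 125], [362, 329, 82, 67, 3083], [440, 331, 95, 149, 4107], [108, 342, 52, 32, 272], [538, 377, 46, 47, 1183], [195, 378, 23, 41, 387], [88, 438, 83, 42, 2421], [539, 471, 22, 9, 128]]
```

```bash
python3 -c "
from bench import workorder;print(workorder.finish_job())"
```

```text
the job is handed in; nothing more can be done
None
```

The filter is in its pocket and the cover is snapped down over both hooks. I handed the job in at about 23.6 s with the robot clear of everything.

- **Filter:** The wrist camera showed it flat and centred in the pocket. Its apparent size matched the height expected when seated on the pocket floor.
- **Snap:** I pressed straight down. At about 17 N the cover dropped 2.4 mm and the force fell. It then bottomed out stiffly; the highest reading was 30 N, against the 45 N cracking limit. I could not separate the two clicks in the force readings. A 9 N upward pull held with no tilt and about 1 mm of rise, and both ears look the same in the camera, so both hooks should be latched.
- **Correction:** Under load the arm drifted, leaving the cover about 3 mm off in x. I regripped the rib and nudged it back with about 8 N. The last profiles show it within about 1 mm of centre.
- **Weaker checks:** The before/after image comparison could not confirm that the other items stayed put. It flagged patches near the drill, the jar and the green box, which I put down to the arm's moving shadow. The arm made no contact there that I know of. The 12 picture views were used up before the snap, so the final checks are numeric only.

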